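# Top-load check of a sample jar: set the indicator, four clicks down, hold

### The arm

A 6-joint arm with a two-finger parallel gripper is mounted at the origin on a cart in front of the work surface, level with it; the furniture and walls round the work are solid. World frame = base frame: x ahead of the robot, y to its left, z up, the work surface at z = 0. Lengths are in m, angles in rad, forces in N, time in s.
With the tool pointing down it reaches from about 0.35 to 0.875 m from the base axis. Payload 4.2 kg.
Tool frame: the origin (TCP) lies at the very end of the fingers, on their centre line; the grasp point (between the pads) lies 19 mm behind it; z points along the fingers, y is the line along which they close (so a half turn about z gives the same grasp; the last joint's range is limited). The gripper opens to 87 mm and grips with 3 to 60 N. Pads are 19 mm wide; open, the fingers measure 117 mm over their backs; the gripper's body (75 mm by 190 mm) begins 51 mm behind the grasp point.
Start: joints at [-0.856, 0.385, 0.008, 0, -1.194, -0.259], TCP at [0.275, -0.561, 0.223] pointing down, gripper open.
Joint ranges: [-3.14, 3.14], [-1.21, 2.06], [-1.07, 1.41], [-3.16, 2.05], [-2.99, -0.16], [-3.1, 3.1]. Speed limits (rad/s): [2.79, 2.79, 3.14, 3.14, 3.14, 3.14].

### API

Orientations are given as a rotation vector (axis times angle).
In Python, from cell import goto, movel, move_j, move_gripper, dwell, solve_ik, snapshot, Unreachable, sign_off, current_time, current_joint_pos, current_joint_vel, current_tau, current_eef_pos, current_ee_rot, current_contact_force, current_wrist_torque, current_gripper_width, current_finger_force gives the robot as it stands. Calls block until the motion is done:
- goto(position, orientation): joint-space move of the TCP to a pose.
- movel(position, rotation=None, velocity=0.15, contact_N=None): straight line of the TCP; rotation=None keeps the orientation; velocity is the mean speed in m/s. With contact_N (N) it stops when the force on the tool has changed by that much, and returns True; else False.
- move_j(angles): joint-space move.
- move_gripper(opening, squeeze=None): finger opening in m; squeeze is the grip in N (None keeps the last); returns when the fingers have stopped.
- dwell(seconds).
- solve_ik(position, orientation): joint angles nearest the present ones, or None.
- snapshot(name): name is "scene" or "top"; returns a dict with "image" (400x640x3 uint8, red, green, blue), "K" (3x3 intrinsics, pixels), "R" (3x3) and "t" (3): a world point X has camera coordinates R X + t. Camera axes: x right, y down, z forward; pixel columns grow to the right and rows downward; lengths in m; the calibration is good to about 2 mm. A picture is of the moment at which its call begins. There is no depth.
A pose or a line that the arm cannot do raises Unreachable and nothing moves.
- sign_off(): hands the job in; it is judged then, once.
Readings, each from a call of its own:
- current_time(): time.
- current_joint_pos(): joint angles.
- current_joint_vel(): joint speeds.
- current_tau(): joint torques, N m.
- current_eef_pos(): TCP position.
- current_ee_rot(): TCP orientation.
- current_contact_force(): force on the tool from outside, world axes, zero at the start.
- current_wrist_torque(): the same for the moment, N m.
- current_gripper_width(): finger opening in m.
- current_finger_force(): force on a finger pad.
Only numpy, scipy, OpenCV 4.12 (cv2) and the standard library are available. Lean on these libraries where they do the work, as an engineer would, in place of code of your own. Each camera call takes 0.05 s, during which the arm holds its last target. There are 200 camera calls.

### The job

Do the top-load check on the sample jar with the yellow lid that stands in the bench press: with the lever still at rest, press the force indicator's keys one at a time - green to wake it, white to zero it, orange to start the reading. Then bring the press lever down exactly four clicks from rest, counting them by feel and never going on over a fifth tooth, and finish while still holding the lever at the fourth click, since it springs back up if you let go. Leave the jar upright in its nest and the other things on the bench where they are.

Things in the scene. Friction and masses are not known exactly. Their poses are not given: they have to be found in the camera images.
- press: white bench lever press, fixed to the bench (place and yaw vary): base 172 x 150 x 24 mm, column at the back, lever on its left side, head 112 x 58 mm from z 0.176 to 0.268, its front face 30 mm before the origin; the square ram reaches up to z 0.315. Origin on the bench under ram and nest; x to the back (column), -x to the robot side, y left, z up.
- press_lever (a joint): press lever angle (rad): 0 at rest on its upper stop (24 degrees above level, pointing to the press's -x), growing downwards, end stop 1.15. A sprung pawl clicks every 0.209 rad; fourth click at 0.838. Push at the handle peaks as each tooth starts to climb (8 N, fifth tooth 13 N), falls 3 to 6 N until the pawl drops in, then jumps up. No click locks: it springs back if let go.
- lever_grip (a point): centre of the cross handle at the lever's end: level bar 20 mm thick, 80 mm long along the press's y (two black grips, a steel boss in the middle), 155 mm from the shaft. Push it down from above or grip it; 0.278 m high at rest, 0.152 m at the fourth click. The 12 mm lever rod runs from its middle to the shaft.
- lever_shaft (a point): point on the lever's pivot axis level with the middle of the lever, 0.215 m above the bench; the axis runs along the press's y. The handle moves on a circle of 155 mm about it, downwards.
- press_foot: round black rubber foot, 36 mm across, under the ram; origin at the centre of its underside, 8 mm above the jar's lid at rest. The ram goes down 24 mm per radian of the lever; the foot meets the lid between the first and second click and its spring then loads the jar, about 17 N at the fourth click.
- jar: sample jar with a yellow lid, 51 mm across and 79 mm high, standing loose in the round nest of the press (rim 10 mm high); origin at the centre of its underside, z up.
- indicator: grey force indicator, fixed to the bench (its place and yaw vary): case 110 mm (x) x 150 mm (y), top at 35 mm, a raised black display at the back (up to about 48 mm, from 10 mm behind the origin on); origin at the centre of its underside, x to the back. Three keys stand in a row along y, 26 mm in front of the origin: white at y +0.04 (left), orange at 0, green at y -0.04 (right).
- key_green (a joint): wake key of the force indicator, green, right in the row: how far it is pushed down (m), 0 up, 0.004 fully down; it counts as pressed from 0.003. Spring: about 0.8 N to start, 4 N fully down; springs back up when released.
- key_white (a joint): zero key of the force indicator, white, left in the row: how far it is pushed down (m), 0 up, 0.004 fully down; it counts as pressed from 0.003. Spring: about 0.8 N to start, 4 N fully down; springs back up when released.
- key_orange (a joint): start key of the force indicator, orange, middle of the row: how far it is pushed down (m), 0 up, 0.004 fully down; it counts as pressed from 0.003. Spring: about 0.8 N to start, 4 N fully down; springs back up when released.
- key_green_top (a point): centre of the top face of the green key (20 mm along the indicator's x by 22 mm along its y), about 41.5 mm above the bench; sinks with the key. Key pitch 40 mm, keys stand 6.5 mm proud of the case.
- key_white_top (a point): centre of the top face of the white key (20 mm along the indicator's x by 22 mm along its y), about 41.5 mm above the bench; sinks with the key. Key pitch 40 mm, keys stand 6.5 mm proud of the case.
- key_orange_top (a point): centre of the top face of the orange key (20 mm along the indicator's x by 22 mm along its y), about 41.5 mm above the bench; sinks with the key. Key pitch 40 mm, keys stand 6.5 mm proud of the case.
- jar_next: jar with a blue lid waiting its turn, 52 mm across, 69 mm high, loose on the bench; origin under its centre. Not to be moved.
- slide_box: white slide mailer with a lime cap, 15 x 30 x 55 mm, standing loose; origin under its centre. Not to be moved.
- marker: black marker pen, 122 mm long, lying loose; origin under its centre. Not to be moved.
- tape_lime: roll of lime tape, 58 mm across, 18 mm high, lying loose; origin under its centre. Not to be moved.
Mind the look-alikes: they are no part of the job. Of the things like the jar, leave any that is pink or purple; of the rest the smaller one is meant.

How it is judged:
By the outcome, as a careful person would: the job done as asked, in the order asked, and still so for the second after the job is handed in, while the arm keeps its last pose, push and grip.
It also fails if it takes over 72 s, if anything falls off the work surface, if the arm or the gripper's body presses on something with over 40 N, if the wrist force passes 120 N, or if a joint passes its speed limit or range.

## Working session

There is one attempt and no reset: what is moved stays moved. The work goes in short steps, each a Python script; the robot and the scene stay as the last script left them, time stands still between calls to the robot, and variables do not carry over. Pictures are saved under pics/ and viewed, at most 10 in all, crops included, and the job is handed in when it is done.

```bash
ls; mkdir -p pics; python3 - <<'E'
from cell import *
import cv2, numpy as np
for n in ("scene","top"):
    s=snapshot(n); cv2.imwrite(f"pics/{n}0.png",s["image"][:,:,::-1])
    print(n,s["K"].round(1).tolist(),s["R"].round(4).tolist(),s["t"].round(4).tolist())
print(current_time(),current_eef_pos(),current_ee_rot(),current_gripper_width())
E
```

```text
pics
scene [[470.2, 0.0, 321.5], [0.0, 470.2, 209.7], [0.0, 0.0, 1.0]] [[0.4891, -0.8722, 0.0089], [-0.6143, -0.3517, -0.7064], [0.6192, 0.34, -0.7078]] [-0.1774, 0.459, 1.5288]
top [[486.0, 0.0, 319.3], [0.0, 486.0, 204.0], [0.0, 0.0, 1.0]] [[-0.0061, -0.9998, 0.0203], [-0.9995, 0.0055, -0.0312], [0.0311, -0.0205, -0.9993]] [0.0466, 0.4825, 1.5754]
0.1 [ 0.27489712 -0.56069904  0.22156093] [ 7.09509764e-01 -3.05984892e+00 -3.02100182e-03] 0.08678209315231071
```

View pics/scene0.png

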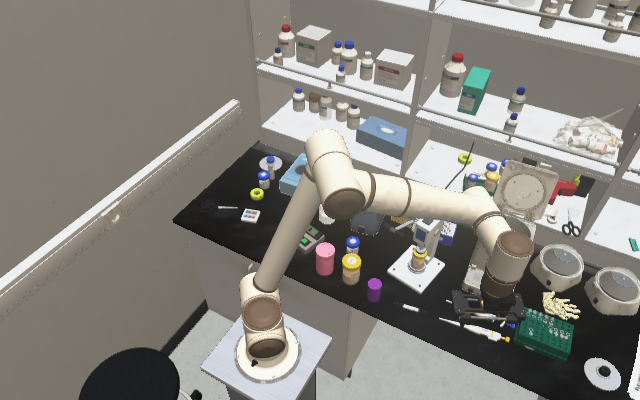

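View pics/top0.png

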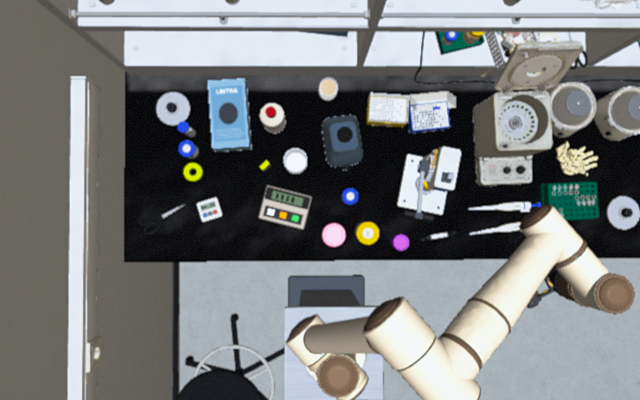

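The top view shows the indicator at about (286,207), with white, orange and green keys at (270,212), (283,215) and (296,218). The press is near (425,183). I'll enlarge both.

```bash
python3 - <<'E'
import cv2, numpy as np
a=cv2.imread("pics/top0.png")[140:265,250:470]; b=cv2.imread("pics/scene0.png")[200:300,285:460]
a=cv2.resize(a,(792,450),interpolation=cv2.INTER_CUBIC)
cv2.imwrite("pics/c1.png",a)
cv2.imwrite("pics/c2.png",cv2.resize(b,(787,450),interpolation=cv2.INTER_CUBIC))
E
```

```text
(no output)
```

View pics/c1.png

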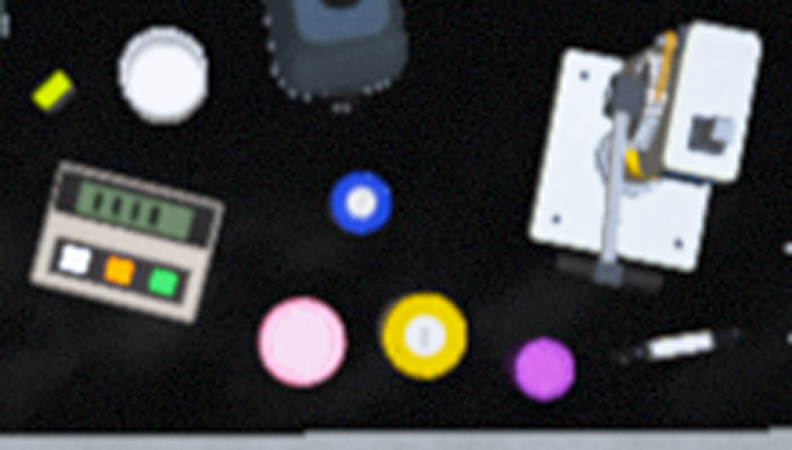

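View pics/c2.png

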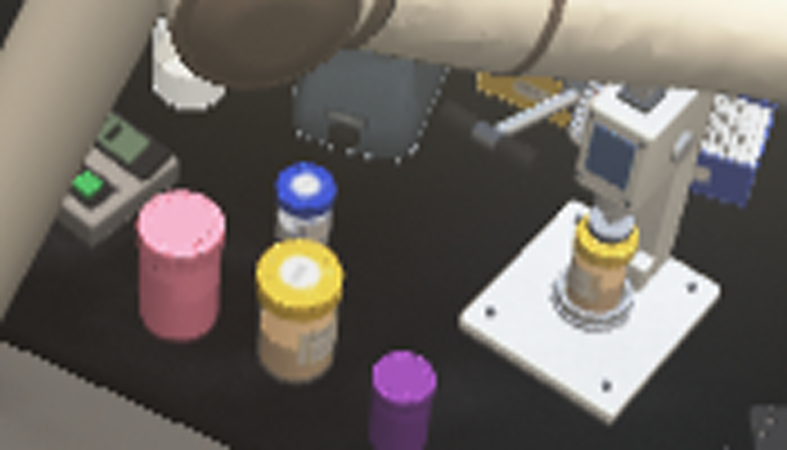

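The top crop shows the keys at white (74,260), orange (119,271) and green (163,282). The handle boss is at (608,271), its ends at about (558,262) and (660,285), and the base front corners at (533,241) and (694,270). The scene crop shows green at (88,184), the handle boss at (487,132), and the base corners at left (461,318), front (611,418) and right (719,290). Next I triangulate.

```bash
cat > h.py <<'E'
import numpy as np, cv2
from cell import *
CAM={}
def cam(n):
    if n not in CAM: CAM[n]=snapshot(n)
    return CAM[n]
def ray(n,p):
    s=cam(n); return -s["R"].T@s["t"], s["R"].T@np.linalg.solve(s["K"],[p[0],p[1],1])
def atz(n,p,z):
    c,d=ray(n,p); return c+d*(z-c[2])/d[2]
def tri(p,q):
    c1,d1=ray("top",p); c2,d2=ray("scene",q)
    k=np.linalg.lstsq(np.c_[d1,-d2],c2-c1,rcond=None)[0]
    a,b=c1+k[0]*d1,c2+k[1]*d2; return (a+b)/2,np.linalg.norm(a-b)
T=lambda x,y:((x+.5)/3.6-.5+250,(y+.5)/3.6-.5+140)
S=lambda x,y:((x+.5)/4.497-.5+285,(y+.5)/4.5-.5+200)
E
python3 - <<'E'
from h import *
np.set_printoptions(precision=4,suppress=True)
print("green",tri(T(163,282),S(88,184)))
print("boss",tri(T(608,271),S(487,132)))
for n,p in dict(w=(74,260),o=(119,271),g=(163,282)).items(): print(n,atz("top",T(*p),.0415))
P={n:atz("top",T(*p),.024) for n,p in dict(fl=(533,241),fr=(694,270),bl=(567,49)).items()}
Q={n:atz("scene",S(*p),.024) for n,p in dict(fl=(461,318),fr=(611,418),br=(719,290)).items()}
print(P,Q)
def yaw(d): return np.arctan2(d[1],d[0])
print("yaws",yaw(P['bl']-P['fl']),yaw(P['fl']-P['fr'])-np.pi/2,yaw(Q['fl']-Q['fr'])-np.pi/2,yaw(Q['br']-Q['fr']))
l,r=(atz("top",T(*p),.278) for p in((558,262),(660,285))); print("handle",l,r,(l+r)/2,yaw(l-r)-np.pi/2)
print("shaftend",atz("top",T(626,100),.215+.01))
# top-view indicator corners at z .035
C=[atz("top",T(*p),.035) for p in((62,160),(223,203),(192,324),(31,283))]; print(np.mean(C,0),yaw(C[0]-C[1])-np.pi/2)
E
```

```text
green (array([0.4384, 0.1212, 0.04  ]), np.float64(0.0029461613537685315))
boss (array([ 0.4433, -0.2178,  0.2841]), np.float64(0.00023931499040836076))
w [0.4576 0.2008 0.0415]
o [0.4476 0.1612 0.0415]
g [0.4377 0.1224 0.0415]
{'fl': array([ 0.4725, -0.209 ,  0.024 ]), 'fr': array([ 0.4456, -0.3539,  0.024 ]), 'bl': array([ 0.6453, -0.2417,  0.024 ])} {'fl': array([ 0.4775, -0.213 ,  0.024 ]), 'fr': array([ 0.4453, -0.3556,  0.024 ]), 'br': array([ 0.6107, -0.3879,  0.024 ])}
yaws -0.1867813342465939 -0.18340948082246689 -0.22197576540653108 -0.1927133123957556
handle [ 0.4503 -0.1814  0.278 ] [ 0.4325 -0.2582  0.278 ] [ 0.4414 -0.2198  0.278 ] -0.22705564205772077
shaftend [ 0.5778 -0.2469  0.225 ]
[0.473  0.1543 0.035 ] -0.2664305967227767
```

```bash
cat >> h.py <<'E'
from scipy.spatial.transform import Rotation as Ro
def down(yaw):
    "tool down, tool y along +-y of a body with this yaw; the one with less turn of joint 6"
    best=None
    for s in (1,-1):
        y=s*np.array([-np.sin(yaw),np.cos(yaw),0]); z=np.array([0,0,-1.]); x=np.cross(y,z)
        yield Ro.from_matrix(np.c_[x,y,z]).as_rotvec()
def pick(p,yaw):
    c=[(abs(q[5]),tuple(r)) for r in down(yaw) if (q:=solve_ik(p,r)) is not None]
    return np.array(min(c)[1])
E
python3 - <<'E'
from h import *
np.set_printoptions(precision=4,suppress=True)
K=dict(green=(.438,.122),white=(.4575,.201),orange=(.4476,.1615))
move_gripper(0.0,20)
p=current_eef_pos(); movel([p[0],p[1],.42],velocity=.25)
r=pick([*K['green'],.36],-.25); goto([*K['green'],.36],r)
movel([*K['green'],.075],velocity=.2)
for n,xy in K.items():
    movel([*xy,.06],velocity=.15)
    f0=current_contact_force()[2]
    hit=movel([*xy,.031],velocity=.015,contact_N=6)
    dwell(.15); print(n,hit,current_eef_pos(),current_contact_force()[2]-f0)
    movel([*xy,.06],velocity=.1)
s=snapshot("top"); cv2.imwrite("pics/k.png",cv2.resize(s["image"][150:260,230:400,::-1],None,fx=4,fy=4,interpolation=cv2.INTER_CUBIC))
print(current_time(),current_joint_pos())
E
```

```text
green True [0.438  0.122  0.0379] 6.410130138243314
white True [0.4575 0.201  0.0379] 4.969369866847886
orange True [0.4476 0.1615 0.0379] 5.290821288993993
13.8333 [ 0.6887  0.3335 -0.5586 -0.0006 -0.6848  0.6322]
```

All three keys bottomed at a tip height of 0.038 m. Next is the lever: I'll straddle the rod with the fingertips on both grips and follow the arc in small steps, starting with about 1.3 clicks.

```bash
cat >> h.py <<'E'
H=np.array([.4425,-.2185]); YW=-.205; U=np.array([np.cos(YW),np.sin(YW)]); A0=np.radians(24)
def tip(th,z0):
    a=A0-th; return [*(H+U*.155*(np.cos(A0)-np.cos(a))), z0+.155*(np.sin(a)-np.sin(A0))]
def th_of(z,z0): return A0-np.arcsin(np.sin(A0)+(z-z0)/.155)
E
python3 - <<'E'
from h import *
np.set_printoptions(precision=4,suppress=True)
p=current_eef_pos(); movel([p[0],p[1],.42],velocity=.25); move_gripper(.042,20)
r=pick([*H,.40],YW); goto([*H,.40],r); movel([*H,.305],velocity=.15)
f0=current_contact_force()
hit=movel([*H,.27],velocity=.015,contact_N=2)
z0=current_eef_pos()[2]; print(hit,z0,current_contact_force()-f0,current_gripper_width(),current_time())
np.save("z0.npy",[z0,f0[2]])
s=snapshot("scene"); cv2.imwrite("pics/l.png",cv2.resize(s["image"][170:300,340:520,::-1],None,fx=4,fy=4,interpolation=cv2.INTER_CUBIC))
if hit and abs(z0-.288)<.005:
    for th in np.arange(.01,.281,.01):
        movel(tip(th,z0),velocity=.03); f=current_contact_force()-f0; z=current_eef_pos()[2]
        print(f"{th:.2f} {th_of(z,z0):.3f} {f[2]:.1f} {np.hypot(f[0],f[1]):.1f}")
print(current_time())
E
```

```text
True 0.28835796042355427 [-0.1958 -0.65    1.8214] 0.04196115500277343 19.825
0.01 0.001 4.8 1.2
0.02 0.006 7.3 1.3
0.03 0.012 9.2 2.1
0.04 0.021 9.9 2.9
0.05 0.032 9.6 2.2
0.06 0.043 8.6 3.0
0.07 0.055 9.8 2.7
0.08 0.066 8.1 2.3
0.09 0.078 8.7 2.6
0.10 0.089 7.1 2.4
0.11 0.100 7.6 2.3
0.12 0.111 6.6 2.8
0.13 0.122 6.5 4.0
0.14 0.134 5.4 2.9
0.15 0.145 6.2 2.8
0.16 0.156 5.3 3.7
0.17 0.167 5.2 3.7
0.18 0.177 5.3 2.6
0.19 0.189 4.3 3.0
0.20 0.198 3.6 2.8
0.21 0.206 4.6 4.0
0.22 0.213 7.5 4.3
0.23 0.220 8.6 3.9
0.24 0.229 10.0 5.0
0.25 0.239 9.7 5.1
0.26 0.250 9.4 5.4
0.27 0.262 8.6 5.2
0.28 0.273 8.5 5.6
26.875
```

View pics/l.png

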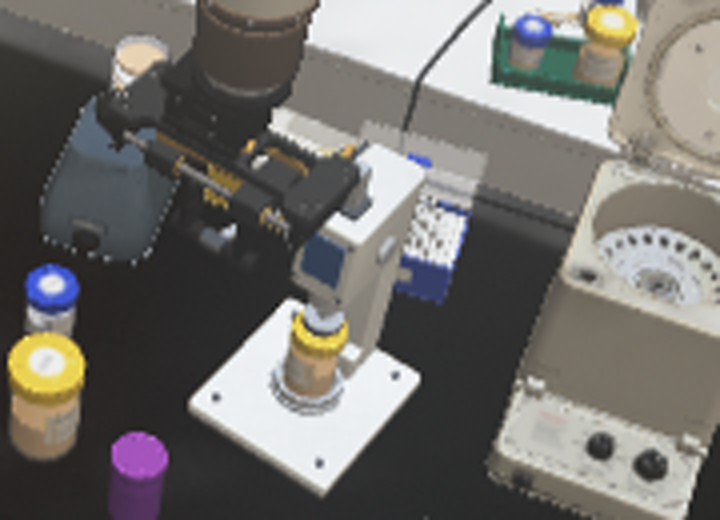

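The picture shows the fingers on the cross handle at about (220,235) and the jar upright in its nest at (315,350). Force shows click 1 at about 0.205 rad. Before going lower I'll check the clearance from gripper to head and the direction of the sideways force.

```bash
python3 - <<'E'
from h import *
np.set_printoptions(precision=4,suppress=True)
o=atz("scene",(340+319/4,170+335/4),.024+.079)[:2]; d=o-H; V=np.array([-U[1],U[0]])
print("jar rel handle, press x,y:",d@U,d@V)
f=current_contact_force(); print("F press x,y,z",f[:2]@U,f[:2]@V,f[2],current_eef_pos(),current_joint_pos())
E
```

```text
jar rel handle, press x,y: 0.11632342504202073 -0.061243475038115766
F press x,y,z -5.591377892593101 1.1070300144191094 10.165075881797188 [ 0.4293 -0.2161  0.2479] [-0.1272  0.1196 -0.2879  0.0003 -1.168   1.493 ]
```

```bash
python3 - <<'E'
from h import *
z0,f0=np.load("z0.npy")
for th in np.arange(.292,.777,.012):
    movel(tip(th,z0),velocity=.03); f=current_contact_force(); z=current_eef_pos()[2]
    print(f"{th:.3f} {th_of(z,z0):.3f} {f[2]-f0:.1f} {np.hypot(f[0],f[1]):.1f}")
print(current_time())
E
```

```text
0.292 0.286 7.9 6.0
0.304 0.299 6.6 5.7
0.316 0.312 7.2 5.0
0.328 0.324 6.4 4.9
0.340 0.336 5.3 4.0
0.352 0.349 5.9 4.2
0.364 0.361 4.6 3.9
0.376 0.373 4.5 4.0
0.388 0.386 4.6 3.4
0.400 0.399 3.9 3.0
0.412 0.410 4.7 3.3
0.424 0.419 6.6 4.0
0.436 0.429 8.1 5.4
0.448 0.439 9.4 5.6
0.460 0.451 9.7 7.0
0.472 0.464 9.3 5.3
0.484 0.478 8.5 5.9
0.496 0.490 8.2 5.3
0.508 0.503 8.0 6.6
0.520 0.516 7.6 5.0
0.532 0.528 5.9 6.0
0.544 0.540 5.7 4.6
0.556 0.553 6.0 4.7
0.568 0.565 6.1 4.6
0.580 0.577 6.2 5.0
0.592 0.590 4.9 3.1
0.604 0.602 5.9 4.8
0.616 0.614 4.1 4.6
0.628 0.624 7.0 3.7
0.640 0.634 7.1 5.3
0.652 0.644 9.8 6.1
0.664 0.656 9.5 6.9
0.676 0.669 10.3 5.8
0.688 0.682 8.8 6.8
0.700 0.695 8.5 6.4
0.712 0.708 8.2 6.9
0.724 0.720 9.2 5.9
0.736 0.732 7.9 6.4
0.748 0.744 8.3 5.3
0.760 0.757 8.1 5.9
0.772 0.769 7.4 6.5
37.175
```

```bash
python3 - <<'E'
from h import *
z0,f0=np.load("z0.npy"); lo=9
for th in np.arange(.780,.872,.006):
    movel(tip(th,z0),velocity=.02); dwell(.05)
    f=np.mean([current_contact_force() for _ in range(3)],0); F=f[2]-f0; m=th_of(current_eef_pos()[2],z0); lo=min(lo,F)
    print(f"{th:.3f} {m:.3f} {F:.1f}")
    if m>.84 or (m>.832 and F>lo+5): break
dwell(1.0); print(th_of(current_eef_pos()[2],z0),current_contact_force()-[0,0,f0],current_time())
s=snapshot("scene"); cv2.imwrite("pics/e.png",cv2.resize(s["image"][170:300,340:520,::-1],None,fx=4,fy=4,interpolation=cv2.INTER_CUBIC))
E
```

```text
0.780 0.777 6.7
0.786 0.783 7.0
0.792 0.790 6.5
0.798 0.796 6.6
0.804 0.802 6.4
0.810 0.808 6.3
0.816 0.814 5.7
0.822 0.821 4.9
0.828 0.826 5.6
0.834 0.831 6.9
0.840 0.836 7.4
0.846 0.842 9.9
0.8413758275687228 [-5.56397622  1.1171398   8.95739523] 41.775
```

View pics/e.png

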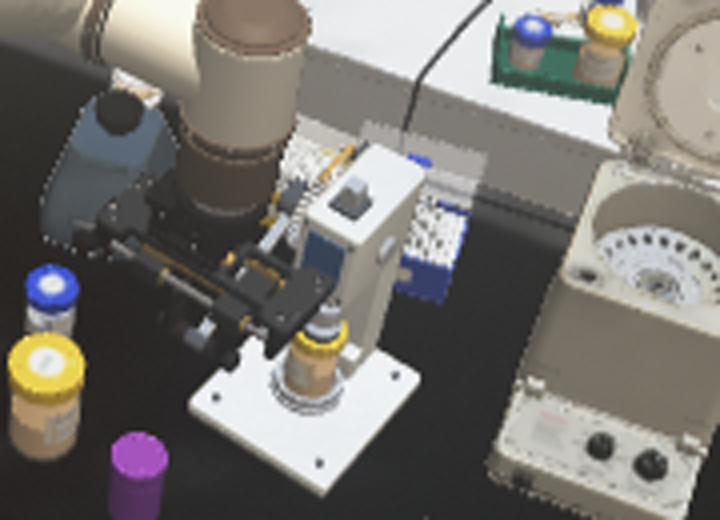

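The picture shows the lever held down at about (205,330), the foot on the yellow lid at (320,330), the jar upright, and its neighbours where they were. Force shows click 4 at about 0.826, followed by the rise, and the hold is steady.

```bash
python3 -c "
from cell import *
print(sign_off())"
```

```text
the job is handed in; nothing more can be done
None
```

I pressed the green, white and orange keys in that order, then brought the lever down four clicks counted by force and handed the job in at about 42 s, still holding it just past the fourth click, with the jar upright in its nest.

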